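Lock the casting flask in the vacuum well

ROBOT

A 7-joint arm with a two-finger parallel gripper is mounted at the origin on a cart in front of the work surface, level with it; the furniture and walls round the work are solid. World frame = base frame: x ahead of the robot, y to its left, z up, the work surface at z = 0. Lengths are in m, angles in rad, forces in N, time in s.
With the tool pointing down it reaches from about 0.375 to 0.925 m from the base axis. Payload 3.1 kg.
Tool frame: the origin (TCP) lies between the finger pads; the fingertips stand 19 mm ahead of it and the grasp point (between the pads) is the TCP; z points along the fingers, y is the line along which they close (so a half turn about z gives the same grasp; the last joint's range is limited). The gripper opens to 85 mm and grips with 20 to 120 N. Pads are 22 mm wide; open, the fingers measure 114 mm over their backs; the gripper's body (76 mm by 85 mm) begins 54 mm behind the grasp point. The pads swing forward as they close: fully open they stand 13 mm farther back than shut.
Start: joints at [-1.285, 0.383, 0.044, 1.598, -0.018, 1.161, -0.05], TCP at [0.243, 0.603, 0.25] pointing down, gripper open.
Joint ranges: [-2.61, 2.61], [-0.41, 2.15], [-1.48, 1.57], [0, 2.5], [-1.57, 4.71], [0.05, 1.97], [-2.85, 2.85]. Speed limits (rad/s): [2.79, 2.79, 3.14, 3.14, 3.14, 3.14, 3.14].

INTERFACE

Orientations are given as a unit quaternion [x, y, z, w].
In Python, from bench import move_ptp, movel, move_j, move_gripper, pause, inverse_kinematics, read_camera, camera_params, MotionError, sign_off, look_for, tip_of, read_time_s, read_qpos, read_joint_vel, read_effort, read_eef_pos, read_tcp_rot, read_ft_force, read_ft_torque, read_finger_gap, read_grasp_force gives the robot as it stands. Calls block until the motion is done:
- move_ptp(position, orientation): joint-space move of the TCP to a pose.
- movel(position, orientation=None, speed=0.15): straight line of the TCP; orientation=None keeps the orientation; speed is the mean speed in m/s.
- move_j(angles): joint-space move.
- move_gripper(opening, effort=None): finger opening in m; effort is the grip in N (None keeps the last); returns when the fingers have stopped.
- pause(seconds).
- inverse_kinematics(position, orientation): joint angles nearest the present ones, or None.
- read_camera(name): name is "scene" or "top" or "wrist"; returns the picture (400x640x3 uint8, red, green, blue); there is no depth.
- camera_params(name): a dict with "K" (3x3 intrinsics, pixels), "camera_from_world" (4x4, takes a point from world to camera coordinates). Camera axes: x right, y down, z forward; pixel columns grow to the right and rows downward; lengths in m; the calibration is good to about 2 mm. A picture is of the moment at which its call begins: read the wrist's pose just before it. camera_params takes no time and is no camera call; for the wrist camera it gives the pose at the moment of the call.
A pose or a line that the arm cannot do raises MotionError and nothing moves.
- sign_off(): hands the job in; it is judged then, once.
Trained networks look in the newest picture that a camera, given by its name, has taken for a name from the list of things; names that differ only in an ending like _2 or _b are one class to them, and where a whole thing is asked for, a point or a joint stands for the part that bears it (a point fixed in the world has none). Each returns a list of dicts, best first, with "confidence" (0 to 1); they miss things now and then, are a little off and sometimes report something else, mostly with a low value. They report only what shows in the picture. A call takes as long as a camera call.
- look_for(camera, name): "at" ([column, row] in pixels, amid what is visible of it).
- tip_of(camera, name): "at" ([column, row] in pixels: a listed point, or the origin of a listed thing).
Readings, each from a call of its own:
- read_time_s(): time.
- read_qpos(): joint angles.
- read_joint_vel(): joint speeds.
- read_effort(): joint torques, N m.
- read_eef_pos(): TCP position.
- read_tcp_rot(): TCP orientation.
- read_ft_force(): force on the tool from outside, world axes, zero at the start.
- read_ft_torque(): the same for the moment, N m.
- read_finger_gap(): finger opening in m.
- read_grasp_force(): force on a finger pad.
Only numpy, scipy, OpenCV 4.12 (cv2) and the standard library are available. Lean on these libraries where they do the work, as an engineer would, in place of code of your own. Each camera call takes 0.05 s, during which the arm holds its last target. There are 200 camera calls.

TASK

Two casting flasks stand on the bench: one is already poured (a metal button fills the mouth of its plaster), the other still has an open funnel. Take the unpoured flask, lower it into the vacuum table's round well with its two side pins in the two slots, push it fully down against the spring of the seal plate and turn it clockwise (seen from above) a quarter turn to the stop. The pump has yet to be coupled up and started, so finish while still gripping the flask and pressing it fully down on the seal; leave the poured flask and the other things on the bench alone.

Things in the scene. Friction and masses are not known exactly. Their poses are not given: they have to be found in the camera images.
- flask_1: casting flask: upright steel tube, 48 mm across, on a steel foot 52 mm across and 28 mm tall; 79 mm tall in all, about 0.35 kg, best gripped across the tube 60 mm up. Two round bayonet pins (9 mm thick, centre 8 mm above the underside) stick out along its +x and -x to 35 mm from the axis. Origin: centre of the underside, z up. Plaster inside: unpoured, it shows a funnel hollow 29 mm wide
- flask_2: the other casting flask: same make, size, pins, origin and axes as flask_1. One of the two has been poured and shows a domed metal button, 29 mm wide, in its mouth instead of the funnel. The foot of either flask tapers to 43 mm across over its lowest 6 mm
- button_top (a point): top of the metal button of whichever flask has been poured: on that flask's axis, 80 mm above its underside (1 mm above the rim)
- caster: vacuum table, fixed: grey drum 170 mm across, 66 mm tall, with a steel bayonet ring (100 mm across, 32 mm tall) on top; gauge, barb and cock on its far (+x) side reach 135 mm from the axis, 110 mm high. Origin: centre of the underside, z up. The ring's lip (7 mm thick, bore 56 mm) has two slots 13 mm wide, one across from the other, along the caster's +x and -x (either pin fits either slot)
- well_mouth (a point): centre of the well's mouth, level with the ring's top, 98 mm above the bench; axes as the caster. Under the lip the pins go round only clockwise seen from above, through 90 degrees from the slots to a solid stop, where they lie along the caster's y axis
- seal_plate (a joint): sprung seal plate (disc 53 mm across) in the well, m: 0 at rest, its face 7.5 mm below the mouth; grows as pushed down, 0.018 at the bottom stop; spring 6 N at rest, 18 N at the bottom. The flask's foot stands on it, pins 4 mm into the slots. Past 0.012 the pins are under the lip and free to turn; let go after turning, the flask rises until they meet the lip at 0.012
- tongs: bystander: copper tongs lying on the bench, 201 mm long, 38 mm wide, 12 mm high; origin at the centre of the underside
- jar: bystander: small white jar with a black cap, 44 mm across, 54 mm tall; origin at the centre of the underside
- dish: bystander: shallow white dish, 85 mm across, 23 mm tall; origin at the centre of the underside

How it is judged:
On the way:
1. the unpoured flask stands in the well with its pins in the slots and is being pushed down on the seal plate (value of joint seal_plate above 0.004 m and z of flask_1 in the frame of well_mouth below -0.01 m and horizontal distance between flask_1 and well_mouth below 0.004 m and angle between the x axis of flask_1 and the x axis of caster, either way round below 0.3 rad), for 0.05 s.
At the end, for the whole second after the job is handed in: Unpoured flask upright in the well (4 mm, 0.09 rad), turned clockwise to within 15 degrees of the quarter turn, still, held by the fingers (over 4 N) and pressed so that the seal plate is over 14 mm down (released: 12 mm); poured flask within 30 mm of its start (value of joint seal_plate above 0.014 m and z of flask_1 in the frame of well_mouth below -0.0205 m and horizontal distance between flask_1 and well_mouth below 0.004 m and angle between the x axis of flask_1 and the y axis of caster, either way round below 0.26 rad and angle between flask_1's own z axis and vertical below 0.09 rad and contact force between the fingers and flask_1 above 4 N and linear speed of flask_1 below 0.02 m/s and angular speed of flask_1 below 0.2 rad/s and distance of flask_2 from where it was at the start of the episode below 0.03 m and angle between flask_2's own z axis and vertical below 0.2 rad); the arm keeps its last pose, push and grip.
It fails at once if the poured flask is moved or tipped over (distance of flask_2 from where it was at the start of the episode above 0.03 m or angle between flask_2's own z axis and vertical above 0.3 rad).
It fails at once if a bystander is moved (distance of any of tongs, jar, dish from where it was at the start of the episode above 0.03 m).
It also fails if it takes over 48 s, if anything falls off the work surface, if the arm or the gripper's body presses on something with over 40 N, if the wrist force passes 120 N, or if a joint passes its speed limit or range.

## Working session

There is one attempt and no reset: what is moved stays moved. The work goes in short steps, each a Python script; the robot and the scene stay as the last script left them, time stands still between calls to the robot, and variables do not carry over. Pictures are saved under pics/ and viewed, at most 10 in all, crops included, and the job is handed in when it is done.

```bash
mkdir -p pics; ls
python3 - <<'E'
from bench import *
import cv2,numpy as np
for c in ["scene","top"]:
    im=read_camera(c); cv2.imwrite(f"pics/{c}0.png",im[:,:,::-1])
    p=camera_params(c); print(c,np.round(p["K"],1).tolist(),np.round(p["camera_from_world"],3).tolist())
    for n in ["flask_1","button_top","caster","well_mouth","tongs","jar","dish"]:
        for f in (look_for,tip_of):
            try: print(n,f.__name__,[(np.round(d["at"],1).tolist(),round(d["confidence"],2)) for d in f(c,n)][:4])
            except Exception as e: print(n,f.__name__,e)
print(read_time_s(),read_tcp_rot(),read_qpos())
E
```

```text
pics
scene [[394.9, 0.0, 318.0], [0.0, 394.9, 200.7], [0.0, 0.0, 1.0]] [[0.66, -0.751, -0.004, -0.346], [-0.335, -0.29, -0.896, 0.269], [0.672, 0.593, -0.443, 0.68], [0.0, 0.0, 0.0, 1.0]]
flask_1 call [([356.3, 245.0], 0.84), ([406.9, 277.7], 0.75)]
flask_1 call [([406.6, 293.9], 0.62), ([354.2, 257.6], 0.58)]
button_top call [([354.5, 241.0], 0.68), ([408.8, 279.2], 0.57)]
button_top call [([355.8, 225.7], 0.75)]
caster call [([294.6, 202.1], 0.85), ([355.9, 244.0], 0.6)]
caster call [([294.5, 217.1], 0.96), ([392.5, 234.7], 0.38)]
well_mouth call [([292.0, 202.9], 0.58)]
well_mouth call [([295.4, 184.7], 0.65)]
tongs call [([222.3, 211.1], 0.67)]
tongs call [([220.7, 211.4], 0.77), ([404.4, 292.9], 0.39), ([354.2, 257.0], 0.36)]
jar call [([392.6, 225.5], 0.87), ([354.6, 240.5], 0.44)]
jar call [([392.9, 232.8], 0.96)]
dish call [([462.8, 262.1], 0.88)]
dish call [([463.5, 268.9], 0.89)]
top [[445.6, 0.0, 316.4], [0.0, 445.6, 190.4], [0.0, 0.0, 1.0]] [[0.027, -1.0, 0.008, -0.027], [-0.991, -0.028, -0.128, 0.565], [0.128, -0.004, -0.992, 1.287], [0.0, 0.0, 0.0, 1.0]]
flask_1 call [([360.9, 212.1], 0.82), ([412.6, 225.1], 0.74)]
flask_1 call [([409.5, 225.3], 0.76), ([359.1, 215.6], 0.65)]
button_top call [([356.1, 212.0], 0.8)]
button_top call [([359.5, 210.5], 0.61), ([353.9, 160.1], 0.41)]
caster call [([271.8, 185.8], 0.93), ([410.0, 225.0], 0.3)]
caster call [([273.8, 194.5], 0.98)]
well_mouth call [([270.4, 190.0], 0.59)]
well_mouth call [([268.2, 190.6], 0.9), ([428.3, 170.1], 0.44)]
tongs call []
tongs call [([209.5, 227.6], 0.47)]
jar call [([355.9, 160.0], 0.62)]
jar call [([357.4, 160.6], 0.78)]
dish call [([431.2, 170.9], 0.58)]
dish call []
1.5 [ 1.90721432e-01  9.81644200e-01 -5.51176766e-07 -1.15223545e-05] [-1.28476054  0.38291653  0.04389648  1.59788251 -0.01789995  1.16119022
 -0.04990781]
```

Run:
```python
import cv2
s=cv2.imread("pics/scene0.png")[150:320,190:490]; t=cv2.imread("pics/top0.png")[130:270,180:460]
cv2.imwrite("pics/t1.png",cv2.resize(t,None,fx=2.85,fy=2.85,interpolation=3)); cv2.imwrite("pics/s1.png",cv2.resize(s,None,fx=2.6,fy=2.6,interpolation=3))
```

```text
(no output)
```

View pics/t1.png

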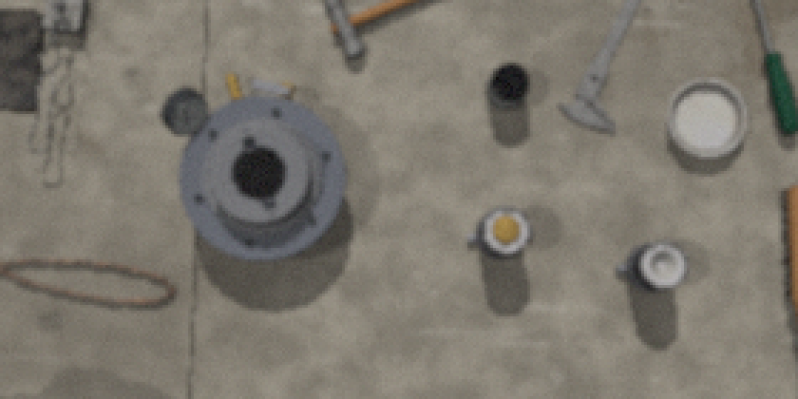

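View pics/s1.png

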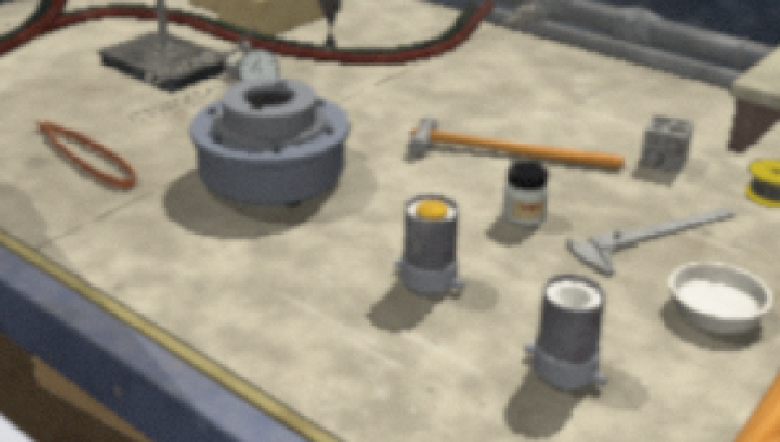

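The top crop shows the unpoured flask's rim at about (412,223), with a pin at (399,225). The poured flask, with its gold button, is at (357,211). The well is at about (271,190), with its slots near (267,180) and (275,202). Next I'll convert these to world coordinates and take closer wrist pictures.

```bash
cat > h.py <<'E'
from bench import *
import numpy as np, cv2
from scipy.spatial.transform import Rotation as R
def px2w(p,at,z):
    K=np.array(p["K"]);T=np.array(p["camera_from_world"])
    d=T[:3,:3].T@np.linalg.solve(K,[at[0],at[1],1]); o=-T[:3,:3].T@T[:3,3]
    return (o+d*(z-o[2])/d[2])
def w2px(p,w):
    T=np.array(p["camera_from_world"]);c=np.array(p["K"])@(T[:3,:3]@np.array(w)+T[:3,3]);return c[:2]/c[2]
def down(yaw): # tool pointing down, closing line (tool y) at angle yaw from world x
    c,s=np.cos(yaw),np.sin(yaw); y=np.array([c,s,0]);z=np.array([0,0,-1.]);x=np.cross(y,z)
    return R.from_matrix(np.c_[x,y,z]).as_quat()
E
python3 - <<'E'
from h import *
p=camera_params("top")
for n,a,z in [("fl",(412.3,223.3),.079),("pin",(398.6,225.4),.008),("poured",(357.3,211),.08),("well",(270.9,190.4),.098),("s1",(267.4,180.2),.098),("s2",(274.7,201.9),.098),("jar",(357,160),.05)]: print(n,px2w(p,a,z).round(4))
w=camera_params("wrist");T=w["camera_from_world"];T=np.array(T);Rt=R.from_quat(read_tcp_rot()).as_matrix()
o=-T[:3,:3].T@T[:3,3]; print("cam in tool",(Rt.T@(o-read_eef_pos())).round(4)); print((T[:3,:3]@Rt).round(3),np.round(w["K"],1).tolist()); print(Rt.round(3))
E
```

```text
fl [ 0.4735 -0.2875  0.079 ]
pin [ 0.4704 -0.262   0.008 ]
poured [ 0.5043 -0.13    0.08  ]
well [0.5544 0.1171 0.098 ]
s1 [0.5832 0.1282 0.098 ]
s2 [0.522  0.1051 0.098 ]
jar [ 0.6585 -0.1297  0.05  ]
cam in tool [ 0.0661  0.0015 -0.123 ]
[[ 0.001  1.    -0.001]
 [-0.965  0.001 -0.262]
 [-0.262  0.001  0.965]] [[356.2, 0.0, 318.5], [0.0, 356.2, 197.8], [0.0, 0.0, 1.0]]
[[-0.927  0.374 -0.   ]
 [ 0.374  0.927  0.   ]
 [ 0.    -0.    -1.   ]]
```

Run:
```python
from h import *
f=[.4735,-.2875];w=[.5544,.1171]
for g in range(-180,180,30):
    a=inverse_kinematics([*f,.2],down(np.radians(g)))
    for d in (-76,104):
        r=[inverse_kinematics([*w,.14],down(np.radians(g+d+e))) for e in (0,-90)]
        print(g,d,[None if x is None else (round(x[0],2),round(x[6],2)) for x in [a,*r]])
```

```text
-180 -76 [(np.float64(-0.55), np.float64(-2.04)), (np.float64(-0.55), np.float64(1.65)), (np.float64(-0.73), np.float64(0.18))]
-180 104 [(np.float64(-0.55), np.float64(-2.04)), (np.float64(-0.82), np.float64(-1.34)), (np.float64(-1.25), np.float64(-2.41))]
-150 -76 [(np.float64(-0.55), np.float64(-1.51)), (np.float64(-0.48), np.float64(2.15)), (np.float64(-0.68), np.float64(0.67))]
-150 104 [(np.float64(-0.55), np.float64(-1.51)), (np.float64(-0.79), np.float64(-0.84)), (np.float64(-1.25), np.float64(-1.89))]
-120 -76 [(np.float64(-0.45), np.float64(-1.18)), (np.float64(-0.41), np.float64(2.64)), (np.float64(-0.63), np.float64(1.17))]
-120 104 [(np.float64(-0.45), np.float64(-1.18)), (np.float64(-0.78), np.float64(-0.32)), (np.float64(-0.88), np.float64(-1.83))]
-90 -76 [(np.float64(-0.44), np.float64(-0.68)), (np.float64(-1.25), np.float64(-2.41)), (np.float64(-0.55), np.float64(1.65))]
-90 104 [(np.float64(-0.44), np.float64(-0.68)), (np.float64(-0.73), np.float64(0.18)), (np.float64(-0.82), np.float64(-1.34))]
-60 -76 [(np.float64(-0.42), np.float64(-0.17)), (np.float64(-1.25), n
[... 1247 characters left out ...]
4(-0.73), np.float64(0.18)), (np.float64(-0.82), np.float64(-1.34))]
90 104 [(np.float64(-0.39), np.float64(2.42)), (np.float64(-1.25), np.float64(-2.41)), (np.float64(-0.55), np.float64(1.65))]
120 -76 [(np.float64(0.99), np.float64(2.4)), (np.float64(-0.68), np.float64(0.67)), (np.float64(-0.79), np.float64(-0.84))]
120 104 [(np.float64(0.99), np.float64(2.4)), (np.float64(-1.25), np.float64(-1.89)), (np.float64(-0.48), np.float64(2.15))]
150 -76 [(np.float64(-0.55), np.float64(-2.56)), (np.float64(-0.63), np.float64(1.17)), (np.float64(-0.78), np.float64(-0.32))]
150 104 [(np.float64(-0.55), np.float64(-2.56)), (np.float64(-0.88), np.float64(-1.83)), (np.float64(-0.41), np.float64(2.64))]
```

Run:
```python
from h import *
import json
P={}
for n,pos,g in [("well",[.5544,.1171,.23],44),("fl",[.4735,-.2875,.21],-60)]:
    move_ptp(pos,down(np.radians(g))); pause(.3)
    p=camera_params("wrist"); im=read_camera("wrist"); cv2.imwrite(f"pics/w_{n}.png",im[:,:,::-1])
    P[n]={k:np.array(v).tolist() for k,v in p.items()}
    q="well_mouth" if n=="well" else "flask_1"
    print([(np.round(d["at"],1).tolist(),round(d["confidence"],2)) for d in tip_of("wrist",q)])
    print(w2px(p,[pos[0],pos[1],.098 if n=="well" else .079]))
json.dump(P,open("P.json","w")); print(read_time_s(),read_ft_force())
```

```text
[([317.2, 196.5], 0.64)]
[315.91102085 195.35616739]
[([324.2, 173.9], 0.69), ([185.4, 56.2], 0.66)]
[320.42721635 197.12332463]
5.9 [-0.04718183 -0.11771216  0.06446017]
```

View pics/w_well.png

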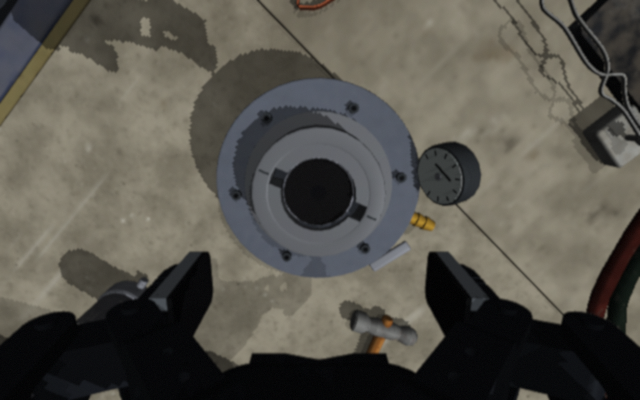

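View pics/w_fl.png

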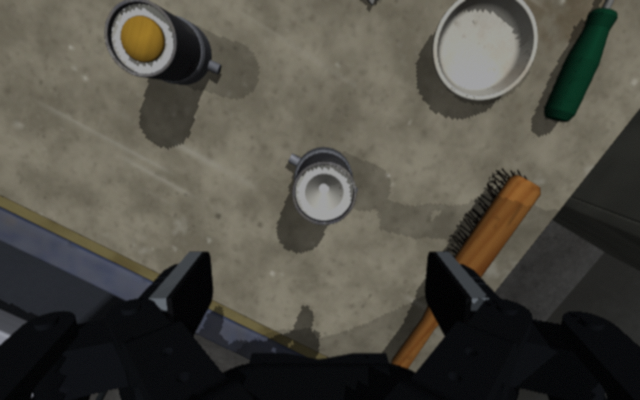

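The wrist views show the well at about (318,192), with slots at (278,178) and (360,212). The unpoured flask's rim is at about (323,193), with one pin at (293,160). I'll zoom in on both.

Run:
```python
import cv2,numpy as np
a=cv2.imread("pics/w_well.png")[125:260,245:395]; b=cv2.imread("pics/w_fl.png")[135:235,275:375]
cv2.imwrite("pics/cw.png",cv2.resize(a,None,fx=4,fy=4,interpolation=cv2.INTER_CUBIC)[:, :])
cv2.imwrite("pics/cf.png",cv2.resize(b,None,fx=6,fy=6,interpolation=cv2.INTER_CUBIC))
```

```text
(no output)
```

View pics/cw.png

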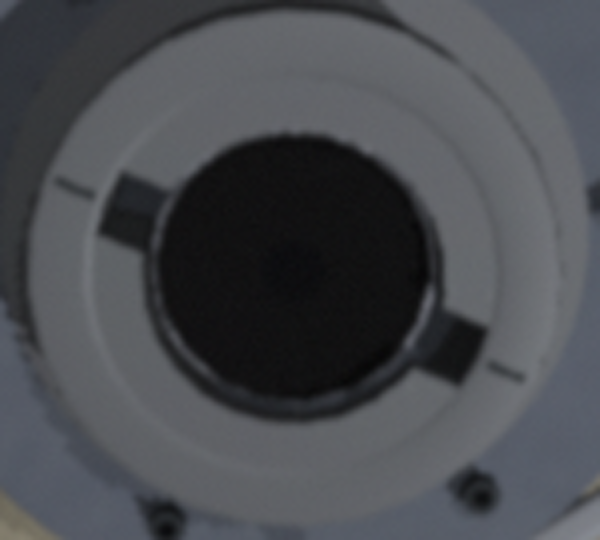

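View pics/cf.png

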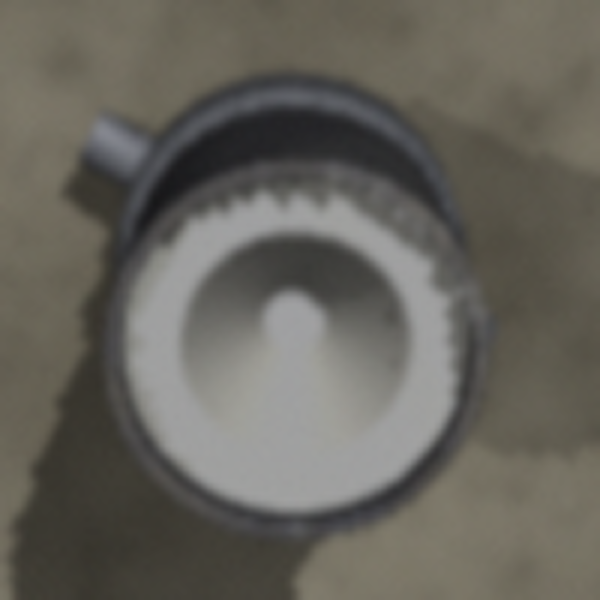

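Run:
```python
from h import *
import json
P=json.load(open("P.json"))
cw=lambda u,v:(245+(u+.5)/4-.5,125+(v+.5)/4-.5)
cf=lambda u,v:(275+(u+.5)/6-.5,135+(v+.5)/6-.5)
p=P["well"]
for u in [(294,276),(290,280)]: print("well",px2w(p,cw(*u),.098).round(4))
ms=[px2w(p,cw(*u),.098) for u in [(55,182),(94,195),(488,365),(525,378)]]
d=(ms[3]-ms[0]);print("slot yaw",np.degrees(np.arctan2(d[1],d[0])),np.linalg.norm(d),((ms[0]+ms[3])/2).round(4))
p=P["fl"]; c=px2w(p,cf(297.5,348),.079); t=px2w(p,cf(93,140),.008); e=t-c; print("fl",c,t,np.hypot(*e[:2]),np.degrees(np.arctan2(e[1],e[0])))
yaw=np.arctan2(e[1],e[0])
b=cv2.imread("pics/cf.png"); ifv=lambda x:(((np.array(x)-[275,135])+.5)*6-.5)
def draw(im,p,inv,pts,col): cv2.polylines(im,[np.array([inv(w2px(p,q)) for q in pts]).astype(int)],False,col,1)
th=np.linspace(0,2*np.pi,60); circ=lambda c,r,z:[[c[0]+r*np.cos(a),c[1]+r*np.sin(a),z] for a in th]
for r,z in [(.024,.079),(.0145,.079),(.026,.028)]: draw(b,p,ifv,circ(c,r,z),(0,0,255))
u=np.array([np.cos(yaw),np.sin(yaw),0]);n=np.array([-u[1],u[0],0])
for s in (-1,1): draw(b,p,ifv,[np.array([*c[:2],.008])+u*.026+n*s*.0045,np.array([*c[:2],.008])+u*.035+n*s*.0045],(0,255,0))
a=cv2.imread("pics/cw.png"); ia=lambda x:(((np.array(x)-[245,125])+.5)*4-.5)
p=P["well"]; c=px2w(p,cw(292.5,277),.098); yw=np.arctan2(d[1],d[0]); u=np.array([np.cos(yw),np.sin(yw),0]);n=np.array([-u[1],u[0],0]); print("well used",c)
draw(a,p,ia,circ(c,.028,.098),(0,0,255)); draw(a,p,ia,circ(c,.050,.098),(0,0,255))
for s in (-1,1): draw(a,p,ia,[c-u*.045+n*s*.0065,c+u*.045+n*s*.0065],(0,255,0))
a=a[:, :400*2]; o=np.zeros((600,800,3),np.uint8); a2=cv2.resize(a,(400,360)); b2=b[60:460,60:460] if 0 else cv2.resize(b,(400,400)); o[:360,:400]=a2;o[:400,400:]=b2
cv2.imwrite("pics/ov.png",o[:400])
```

```text
well [0.5547 0.1192 0.098 ]
well [0.5547 0.1181 0.098 ]
slot yaw 20.76017424701094 0.09465737127489784 [0.5555 0.1184 0.098 ]
fl [ 0.47786618 -0.28813924  0.079     ] [ 0.47550816 -0.25456455  0.008     ] 0.03365739316075632 94.01739347790574
well used [0.5545902  0.11886066 0.098     ]
```

View pics/ov.png

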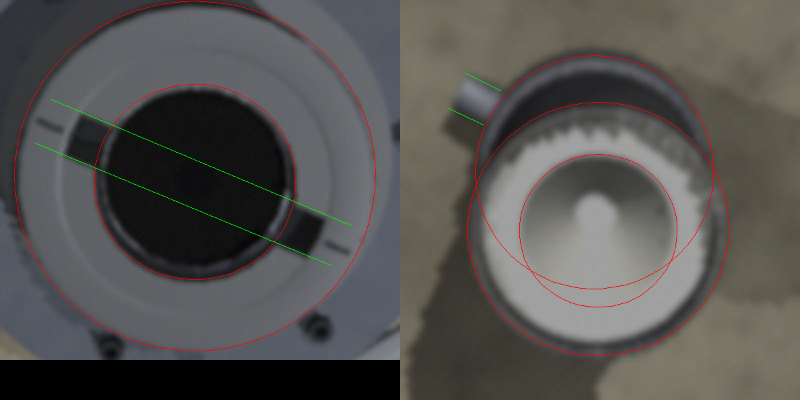

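The overlay matches well: the well is at (0.5546, 0.1189) with slot yaw 20.8°, and the flask is at (0.478, -0.288) with its pins at about 94°. I'll centre the flask with a gentle cross-squeeze, grasp it, and re-measure the pin yaw from above.

Run:
```python
from h import *
f=[.4775,-.288]
q=down(np.radians(30)); move_ptp([*f,.16],q); movel([*f,.06],q,.12)
move_gripper(.04,20); print(read_finger_gap(),read_grasp_force(),read_eef_pos(),read_ft_force()); move_gripper(.085)
movel([*f,.16],q,.2)
q=down(np.radians(-60)); move_ptp([*f,.21],q); pause(.3)
p=camera_params("wrist"); im=read_camera("wrist"); cv2.imwrite("pics/w2.png",im[:,:,::-1])
import json; json.dump({k:np.array(v).tolist() for k,v in p.items()},open("P2.json","w"))
print([(np.round(d["at"],1).tolist(),round(d["confidence"],2)) for d in tip_of("wrist","flask_1")])
x,y=w2px(p,[*f,.05]); x0,y0=int(x)-50,int(y)-60
b=cv2.resize(im[y0:y0+100,x0:x0+100,::-1],None,fx=6,fy=6,interpolation=cv2.INTER_CUBIC)
fc=np.array(f)
ifv=lambda x:((np.array(x)-[x0,y0])+.5)*6-.5
def draw(pts,col): cv2.polylines(b,[np.array([ifv(w2px(p,k)) for k in pts]).astype(int)],False,col,1)
th=np.linspace(0,2*np.pi,60)
for r,z in [(.024,.079),(.0145,.079),(.026,.028)]: draw([[fc[0]+r*np.cos(a),fc[1]+r*np.sin(a),z] for a in th],(0,0,255))
yaw=np.radians(94);u=np.array([np.cos(yaw),np.sin(yaw),0]);n=np.array([-u[1],u[0],0])
for s in (-1,1): draw([np.array([*fc,.008])+u*r+n*s*.0045 for r in(.026,.035)],(0,255,0))
cv2.imwrite("pics/c2.png",b); print(x0,y0,read_time_s())
```

```text
0.047450571490118144 23.182113468647003 [ 0.47763211 -0.28865523  0.06077492] [-0.89886883 -0.53777476  4.72389699]
[([321.6, 177.0], 0.6), ([182.1, 55.4], 0.57)]
269 126 11.4667
```

View pics/c2.png

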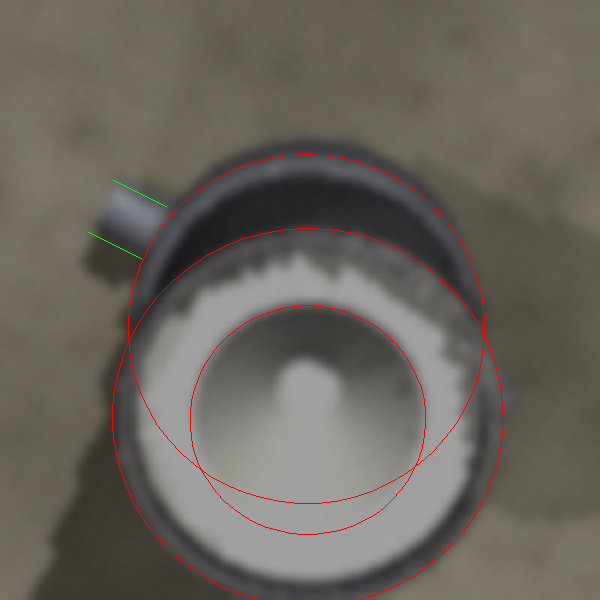

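Run:
```python
from h import *
import json
p=json.load(open("P2.json")); g=lambda u,v:(269+(u+.5)/6-.5,126+(v+.5)/6-.5)
a=px2w(p,g(106,206),.009);b=px2w(p,g(513,394),.009);d=a-b;print(a,b,(a+b)/2,np.linalg.norm(d),np.degrees(np.arctan2(d[1],d[0])))
# foot top edge: silhouette fit & rim via red/dark edge profile along column through the centre
im=cv2.imread("pics/w2.png"); print(px2w(p,g(307,140),.028), [ -0.026*-.87+.4775, -.288+.013])
gimg=cv2.cvtColor(im,6); print(gimg[140:235,320].tolist()); print(gimg[195,285:360].tolist())
```

```text
[ 0.47573026 -0.2537306   0.009     ] [ 0.48160928 -0.32295016  0.009     ] [ 0.47866977 -0.28834038  0.009     ] 0.06946877318444127 94.85464928999515
[ 0.50183776 -0.27397036  0.028     ] [0.50012, -0.27499999999999997]
[95, 97, 95, 97, 98, 98, 97, 95, 87, 71, 63, 68, 83, 89, 74, 51, 39, 36, 37, 37, 38, 40, 42, 54, 72, 83, 85, 84, 97, 117, 139, 153, 159, 160, 160, 148, 112, 74, 60, 61, 61, 60, 62, 61, 64, 88, 126, 151, 160, 160, 160, 160, 159, 160, 160, 160, 160, 160, 159, 160, 159, 159, 159, 161, 159, 160, 161, 161, 160, 160, 160, 160, 160, 160, 158, 160, 160, 161, 159, 160, 159, 150, 120, 79, 64, 71, 75, 66, 62, 64, 67, 67, 68, 71, 75]
[90, 74, 60, 58, 69, 71, 85, 122, 141, 149, 155, 159, 160, 160, 160, 154, 136, 122, 120, 120, 123, 124, 126, 128, 131, 133, 135, 139, 142, 146, 149, 155, 158, 159, 159, 160, 159, 158, 156, 152, 144, 139, 135, 130, 127, 123, 121, 118, 115, 113, 112, 111, 110, 113, 129, 149, 159, 160, 160, 156, 142, 118, 102, 85, 66, 71, 79, 79, 81, 82, 85, 86, 87, 87, 88]
```

Run:
```python
from h import *
f=[.4773,-.288]; q=down(np.radians(-60))
movel([*f,.10],q,.2); movel([*f,.06],q,.1)
move_gripper(.04,90); e=read_eef_pos(); print(read_finger_gap(),read_grasp_force(),e,read_ft_force())
movel([*f,.25],q,.2); print("load",read_ft_force(),read_finger_gap())
w=[.5555,.1180]; q2=down(np.radians(46.1))
move_ptp([*w,.25],q2); movel([*w,.172],q2,.15); pause(.3)
print(read_eef_pos(),read_ft_force(),read_ft_torque(),read_time_s(),read_qpos().round(2))
p=camera_params("wrist"); im=read_camera("wrist"); cv2.imwrite("pics/w3.png",im[:,:,::-1])
```

```text
0.046600266777869805 91.75996899604797 [ 0.47801052 -0.28859033  0.06097483] [-0.63462815 -0.73664923  4.87438988]
load [-1.03041378  0.14154619 -3.852113  ] 0.046243854159394075
[0.55618918 0.11822368 0.17298765] [ 0.14696521  0.06182596 -4.13444603] [-0.05202184  0.0485409  -0.02155192] 16.75 [-0.97  0.42  0.84  1.9  -0.37  0.99  0.84]
```

View pics/w3.png

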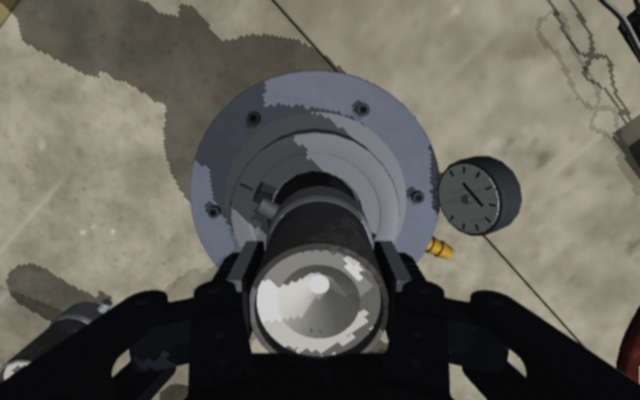

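The flask is held over the well with its visible pin lined up with the slot (pin at about (262,208), slot at about (262,190)). Next I'll lower it in small steps, watching the force.

Run:
```python
from h import *
w=[.5549,.1178]; q2=down(np.radians(46.1))
for z in (.160,.1555,.153,.151,.149,.147):
    movel([*w,z],q2,.04); F=read_ft_force(); print(z,read_eef_pos().round(4),F.round(1),read_ft_torque().round(2),round(read_time_s(),2))
    if F[2]>12: break
```

```text
0.16 [0.5545 0.1177 0.1594] [ 0.3 -0.4 -3.6] [0.01 0.01 0.02] 17.25
0.1555 [0.5546 0.1177 0.1552] [ 0.5 -0.1 -3.1] [-0.03  0.06 -0.01] 17.51
0.153 [0.5548 0.1178 0.1528] [ 0.  -1.2 -3.9] [-0.01 -0.01  0.03] 17.76
0.151 [0.5554 0.1178 0.1515] [-0.4 -0.8 -1.1] [-0.04  0.11 -0.02] 18.01
0.149 [0.5554 0.1178 0.1496] [-0.9  0.6  3. ] [-0.19  0.29  0.03] 18.26
0.147 [0.5553 0.1178 0.1476] [-1.5 -0.6  3.9] [-0.07  0.36  0.02] 18.51
```

It's in: the net force of about 7–8 N matches the spring. Pressing on down to roughly 16 mm.

Run:
```python
from h import *
w=[.5549,.1178]; q2=down(np.radians(46.1))
for z in (.144,.140,.137,.1345,.133,.132):
    movel([*w,z],q2,.04); F=read_ft_force(); print(z,read_eef_pos().round(4),F.round(1),read_ft_torque().round(2),round(read_time_s(),2),round(read_finger_gap(),4))
    if F[2]>22: break
```

```text
0.144 [0.5553 0.1178 0.1446] [-1.3  0.1  5.3] [-0.19  0.5   0.01] 18.76 0.0463
0.14 [0.5554 0.1178 0.1409] [-1.8  0.1  6.5] [-0.22  0.6   0.04] 19.01 0.0465
0.137 [0.5554 0.1178 0.1383] [-2.7 -0.8  9.3] [-0.26  0.84  0.04] 19.26 0.0461
0.1345 [0.5554 0.1178 0.1361] [-4.4  0.4 12.4] [-0.26  1.01  0.06] 19.51 0.0464
0.133 [0.5554 0.1178 0.135 ] [-4.1  0.4 13.5] [-0.25  1.17  0.07] 19.76 0.0465
0.132 [0.5555 0.1178 0.1342] [-5.2  0.1 16.2] [-0.29  1.28  0.01] 20.01 0.0464
```

Run:
```python
from h import *
w=[.5545,.1178]
for a in (36,26,11,-4,-19,-34,-41,-45):
    q=down(np.radians(a))
    movel([*w,.1323],q,.04); 
    y=R.from_quat(read_tcp_rot()).as_matrix()[:,1]
    F=read_ft_force(); T=read_ft_torque(); print(a,round(np.degrees(np.arctan2(y[1],y[0])),1),read_eef_pos().round(4),F.round(1),T.round(2),round(read_time_s(),2))
    if abs(T[2])>2.5 or np.linalg.norm(F)>40: break
```

```text
36 35.9 [0.5557 0.1184 0.1345] [-4.4  0.1 12.7] [ 0.    1.03 -0.17] 20.33
26 26.0 [0.5559 0.1186 0.1346] [-2.9  0.4 12.9] [ 0.07  1.   -0.15] 20.66
11 11.0 [0.5563 0.1185 0.1346] [-2.9  0.1 12.9] [ 0.1   0.87 -0.16] 21.07
-4 -4.1 [0.5565 0.1182 0.1347] [-2.3  0.4 11.8] [ 0.12  0.73 -0.15] 21.48
-19 -19.1 [0.5569 0.1177 0.1348] [-1.9 -0.3 12.6] [ 0.01  0.63 -0.07] 21.88
-34 -34.1 [0.557  0.1173 0.1349] [-1.9 -1.  13. ] [-0.13  0.57 -0.11] 22.29
-41 -41.1 [0.5569 0.117  0.135 ] [-1.4 -1.  14.1] [-0.08  0.73  0.01] 22.57
-45 -45.0 [0.5573 0.1174 0.1353] [-1.3 -0.9 14.1] [0.04 0.51 0.21] 22.82
```

Run:
```python
from h import *
q=down(np.radians(-46.5))
movel([.554,.1178,.1308],q,.04); pause(.5)
for _ in range(2): print(read_eef_pos().round(4),read_ft_force().round(1),read_ft_torque().round(2),read_grasp_force(),round(read_time_s(),2),np.abs(read_joint_vel()).max().round(4)); pause(.5)
im=read_camera("wrist"); cv2.imwrite("pics/w4.png",cv2.resize(im[130:370,160:480,::-1],None,fx=2,fy=2))
```

```text
[0.5574 0.1174 0.1352] [-4.  -1.5 20.2] [-0.17  1.04  1.19] 95.52045822143555 23.57 0.0015
[0.5574 0.1174 0.1352] [-3.8 -0.7 20.8] [-0.1   1.05  1.2 ] 95.5202043056488 24.07 0.0031
```

View pics/w4.png

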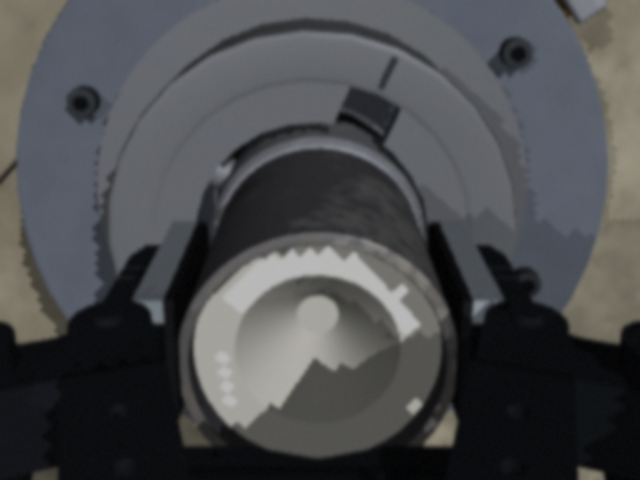

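The slot is empty and the pins are under the lip. The 1.2 N·m torque shows the flask is at the turn stop. The press is about 24 N net with no further travel, so the seal plate is at its bottom stop. Handing in.

```bash
python3 -c "
from bench import *
print(sign_off())"
```

```text
the job is handed in; nothing more can be done
None
```

The unpoured flask is in the well, turned clockwise to the stop, and still gripped and pressed fully down on the seal; the job is handed in at about 24 s on the robot's clock, but no verdict was returned.

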